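Snap the grease gun onto the tube mixer's tilted nipple and hold it home

ROBOT

A 7-joint arm with a two-finger parallel gripper is mounted at the origin on a cart in front of the work surface, level with it; the furniture and walls round the work are solid. World frame = base frame: x ahead of the robot, y to its left, z up, the work surface at z = 0. Lengths are in m, angles in degrees, forces in N, time in s.
With the tool pointing down it reaches from about 0.4 to 0.9 m from the base axis. Payload 5.6 kg.
Tool frame: the origin (TCP) lies midway between the tips of the shut fingers; the grasp point (between the pads) lies 19 mm behind it (bot.hold_point_z is the distance from the TCP to the grasp point, in m); z points along the fingers, y is the direction in which the jaws open and shut (so a half turn about z gives the same grasp; the last joint's range is limited). The gripper opens to 92 mm and grips with 3 to 60 N. Pads are 20 mm wide; open, the fingers measure 128 mm over their backs; the gripper's body (75 mm by 189 mm) begins 69 mm behind the grasp point.
Start: joints at [-73.682, 26.786, -0.665, 91.828, 0.344, 61.387, -3.226], TCP at [0.209, 0.615, 0.176] pointing down, gripper open.
Joint ranges: [-144.91, 144.91], [-17.63, 115.5], [-89.93, 88.59], [15.96, 139.68], [-74.01, 254.01], [8.47, 105.57], [-167.45, 167.45]. Speed limits (degrees/s): [147.25, 147.25, 180, 180, 180, 180, 180].

INTERFACE

Orientations are given as a 3x3 rotation matrix whose columns are the frame's x, y, z axes.
In Python, from rig import bot, gripper_to, kinematics, optics, order gives the robot as it stands. Calls block until the motion is done:
- bot.move_to(position, orientation): joint-space move of the TCP to a pose.
- bot.move_l(position, velocity=0.15, frame=None): straight line of the TCP; frame=None keeps the orientation; velocity is the mean speed in m/s.
- bot.move_j(angles): joint-space move.
- gripper_to(opening, squeeze=None): opening from 0.0 (shut) to 1.0 (fully open); squeeze is the grip in N (None keeps the last); returns when the fingers have stopped.
- bot.wait(seconds).
- kinematics.inverse_kinematics(position, orientation): joint angles nearest the present ones, or None.
- optics.camera(name): name is "scene" or "top" or "wrist"; returns (picture, depth): 480x640x3 uint8, red, green, blue; 480x640 float32, m along the optical axis (not along the pixel's ray), 0 where there is no reading.
- optics.camera_info(name): a dict with "intrinsics" (3x3 intrinsics, pixels), "distortion" ([k1, k2, p1, p2, k3] as OpenCV has them; the pictures are not rectified), "R" (3x3) and "t" (3): a world point X has camera coordinates R X + t; the wrist camera has in their place "tool_from_camera" (4x4, takes a point from camera to tool coordinates, whose origin is the TCP and whose axes are the flange's). Camera axes: x right, y down, z forward; pixel columns grow to the right and rows downward; lengths in m; the calibration is good to about 2 mm. A picture is of the moment at which its call begins: read the wrist's pose just before it. camera_info takes no time and is no camera call.
A pose or a line that the arm cannot do raises bot.IKError and nothing moves.
- order.finish_job(): hands the job in, once; it reports no verdict.
Readings, each from a call of its own:
- bot.read_clock(): time.
- bot.read_joints(): joint angles.
- bot.read_qvel(): joint speeds.
- bot.read_effort(): joint torques, N m.
- bot.read_tool_pos(): TCP position.
- bot.read_orientation(): TCP orientation.
- bot.read_ft_force(): force on the tool from outside, world axes, zero at the start.
- bot.read_ft_torque(): the same for the moment, N m.
- bot.read_finger_gap(): opening from 0.0 (shut) to 1.0 (fully open).
Only numpy, scipy, OpenCV 4.12 (cv2) and the standard library are available. Lean on these libraries where they do the work, as an engineer would, in place of code of your own. Each camera call takes 0.05 s, during which the arm holds its last target.

TASK

The bearing of the small tube mixer is due for greasing: take the grease gun out of its stand, press its coupler squarely onto the tilted brass nipple until it snaps on, then push it fully home against the red spring collar. Finish while still gripping the gun and holding it pushed home there: do not let go. Leave everything else on the bench where it is.

Things in the scene. Friction and masses are not known exactly. Their poses are not given: they have to be found in the camera images.
- mixer: tube mixer fixed to the bench: grey base plate 130 (its x) x 190 (its y) mm, white gear motor on its +y side (102 mm high), dark bearing housing in the middle, blue tube disc on its -y side (93 mm high). Origin: centre of its underside; its front is -x. It stands in varying places, turned about the vertical
- nipple: brass grease nipple on top of the bearing housing, part of the mixer, leaning 28 degrees from the vertical towards the mixer's front (-x). Origin: where its axis leaves the housing, about 80 mm above the bench; z points outward along the nipple. Stem 16 mm in diameter, the last 7 mm tapering to 7 mm; its tip is 31 mm from the origin along z
- nipple_tip (a point): centre of the nipple's tip; axes as nipple
- nipple_seat (a point): point on the nipple's axis 5 mm from the nipple's origin: where the centre of the coupler's mouth lies when fully home; axes as nipple
- collar (a joint): how far the red spring collar round the foot of the nipple (ring of 34 mm outer diameter, its free top face 14 mm from the nipple's origin) is pushed down along the nipple, m: 0 free, 0.009 at its stop. The coupler's rim pushes it; its spring gives about 3 N at first and 10 N at the stop
- catch0 (a joint): how far the first of three spring-loaded steel balls, 21 mm along the nipple from its origin and standing out to 12 mm from its axis, is pushed in, m: 0 out, about 0.002 while the coupler's lip (9.8 mm inner radius, 6 to 8 mm behind the mouth) passes, which takes roughly 5 N; 0 again once snapped on (gun about 11 mm from the origin; let go, it springs back to there)
- catch1 (a joint): the same for the second ball
- catch2 (a joint): the same for the third ball
- grease_gun: push-type grease gun, 128 mm long, 0.2 kg, loose, at first upright in its stand, mouth down. Origin: centre of the coupler's mouth; z runs along its axis to the tail; round. Steel nose 34 mm in diameter (z 0 to 32 mm), mouth 25 mm wide, bore 26 mm deep; black flange 44 mm in diameter, z 48 to 56; orange barrel to grip, 30 mm in diameter, z 56 to 116 (grip centre z 88); black tail cap to 128
- stand: grey bench stand fixed to the bench, foot 85 x 85 mm, round cup 52 mm wide and 44 mm high with an opening of about 42 mm; the gun stands on its inner floor, 6 mm above the bench. Origin: centre of its underside. It stands to the left or the right of the mixer
- slide_box: blue cardboard slide box 84 x 62 x 40 mm; loose bystander, to be left alone. Origin: centre of its underside
- timer: white bench timer 62 x 62 x 22 mm; loose bystander, to be left alone. Origin: centre of its underside
- marker: white marker with blue cap, lying, 135 x 16 x 18 mm; loose bystander, to be left alone. Origin: centre of its underside
- tape_roll: beige tape roll, 66 mm in diameter, 19 mm high; loose bystander, to be left alone. Origin: centre of its underside
- specimen_cup: specimen cup with red lid, 53 mm in diameter, 59 mm high; loose bystander, to be left alone. Origin: centre of its underside
- white_bottle: white bottle with blue cap, 55 mm in diameter, 125 mm high; loose bystander, to be left alone. Origin: centre of its underside
- brown_bottle: brown bottle with black cap, 48 mm in diameter, 95 mm high; loose bystander, to be left alone. Origin: centre of its underside
There are look-alikes about, which are no part of the job. Leave any green or purple look-alike of the grease_gun alone.

How it is judged:
By the outcome, as a careful person would: the job done as asked, in the order asked, and still so for the second after the job is handed in, while the arm keeps its last pose, push and grip.
It also fails if it takes over 43 s, if anything falls off the work surface, if the arm or the gripper's body presses on something with over 40 N, if the wrist force passes 120 N, or if a joint passes its speed limit or range.

## Working session

There is one attempt and no reset: what is moved stays moved. The work goes in short steps, each a Python script; the robot and the scene stay as the last script left them, time stands still between calls to the robot, and variables do not carry over. Pictures are saved under pics/ and viewed, and the job is handed in when it is done.

```bash
ls; mkdir -p pics; python3 - <<'E'
from rig import bot, optics
import cv2, numpy as np
for n in ["scene","top"]:
    p,d=optics.camera(n); i=optics.camera_info(n)
    cv2.imwrite(f"pics/{n}0.png",p[:,:,::-1]); np.savez(f"{n}0.npz",p=p,d=d,K=i["intrinsics"],D=i["distortion"],R=i["R"],t=i["t"])
    print(n,i)
print(optics.camera_info("wrist"),bot.read_clock(),bot.read_orientation(),bot.hold_point_z)
E
```

```text
pics
scene {'intrinsics': array([[542.80009312,   0.        , 323.83505311],
       [  0.        , 542.80009312, 238.24390612],
       [  0.        ,   0.        ,   1.        ]]), 'distortion': array([-0.06637546,  0.        ,  0.        ,  0.        ,  0.        ]), 'R': array([[-0.6641205 , -0.74734315,  0.02054704],
       [-0.33330379,  0.27136327, -0.90292334],
       [ 0.66921786, -0.6064983 , -0.42931021]]), 't': array([0.39629049, 0.24800968, 1.09543354])}
top {'intrinsics': array([[531.10949737,   0.        , 314.68812752],
       [  0.        , 531.10949737, 243.84203525],
       [  0.        ,   0.        ,   1.        ]]), 'distortion': array([-0.02563689,  0.        ,  0.        ,  0.        ,  0.        ]), 'R': array([[-0.08957621, -0.9959791 ,  0.00131697],
       [-0.97233357,  0.087163  , -0.21672574],
       [ 0.21573951, -0.020694  , -0.97623164]]), 't': array([0.05234982, 0.57565426, 1.2185912 ])}
{'intrinsics': array([[362.76976723,   0.        , 317.75607819],
       [  0.        , 362.76976723, 242.64982016],
       [  0.        ,   0.        ,   1.        ]]), 'distortion': array([-0.049542,  0.      ,  0.      ,  0.      ,  0.      ]), 'tool_from_camera': array([[-5.46861714e-04, -9.63477366e-01, -2.67789221e-01,
         7.45259215e-02],
       [ 9.99999847e-01, -5.05292277e-04, -2.24146286e-04,
        -1.37793134e-03],
       [ 8.06480475e-05, -2.67789303e-01,  9.63477495e-01,
        -2.08794902e-01],
       [ 0.00000000e+00,  0.00000000e+00,  0.00000000e+00,
         1.00000000e+00]])} 0.1 [[-9.46721979e-01  3.22051739e-01 -4.14805204e-04]
 [ 3.22051988e-01  9.46720704e-01 -1.55732558e-03]
 [-1.08834737e-04 -1.60794320e-03 -9.99998701e-01]] 0.0187
```

View pics/scene0.png

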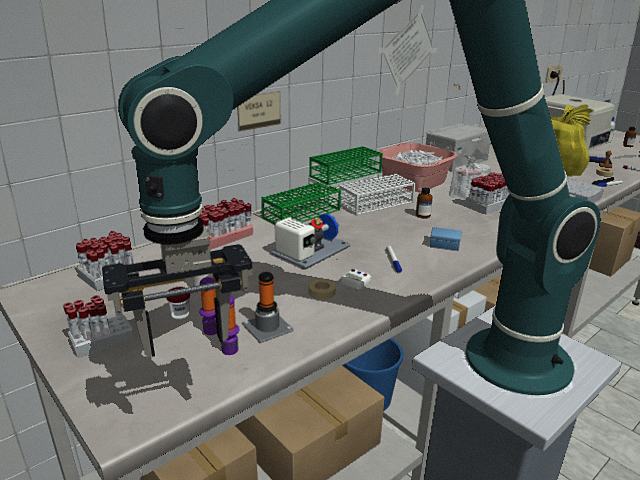

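View pics/top0.png

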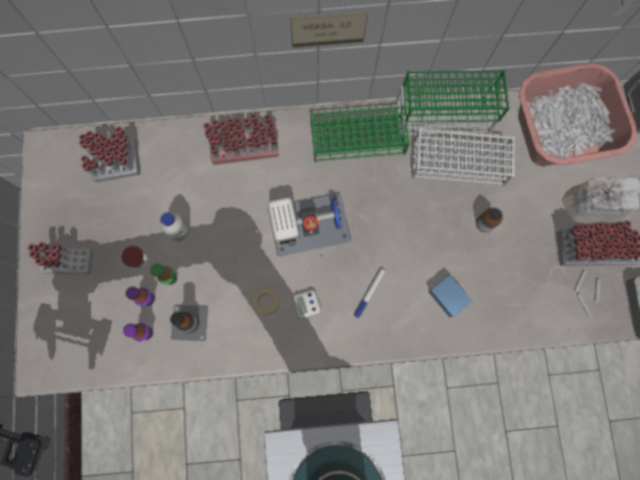

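Top view: the orange gun with the black tail is in its grey stand at about (183,321), and in the scene view at (267,305). The purple look-alikes are at (140,296) and (138,331), the green one at (163,273). The mixer is at (310,222). I'll confirm with crops and point clouds.

```bash
cat > h.py <<'E'
import numpy as np, cv2
def cloud(f):
    z=np.load(f); d=z['d']; h,w=d.shape
    uv=np.stack(np.meshgrid(np.arange(w),np.arange(h)),-1).reshape(-1,1,2).astype(np.float64)
    n=cv2.undistortPoints(uv,z['K'],z['D']).reshape(h,w,2)
    X=np.dstack([n*d[...,None],d])
    W=(X-z['t'])@z['R']; W[d<=0]=np.nan
    return z['p'],W
E
python3 - <<'E'
from h import *
for n in ["top","scene"]:
    p,W=cloud(f"{n}0.npz"); np.set_printoptions(precision=4,suppress=True)
    boxes={"top":(100,180,360,350),"scene":(180,190,360,350)}[n]
    x0,y0,x1,y1=boxes
    cv2.imwrite(f"pics/{n}_crop.png",cv2.resize(p[y0:y1,x0:x1,::-1],None,fx=3,fy=3,interpolation=cv2.INTER_CUBIC))
p,W=cloud("top0.npz")
for u,v in [(183,321),(200,335),(140,296),(138,331),(163,273),(283,215),(311,224),(336,212),(175,222),(133,256),(265,300),(306,302)]: print(u,v,W[v,u])
E
```

```text
183 321 [0.4159 0.3111 0.119 ]
200 335 [0.3889 0.2972 0.0093]
140 296 [0.482  0.4091 0.1098]
138 331 [0.4033 0.4155 0.1092]
163 273 [0.5294 0.3536 0.1155]
283 215 [0.6453 0.0699 0.1038]
311 224 [0.6172 0.0059 0.1048]
336 212 [ 0.6461 -0.0568  0.0873]
175 222 [0.6509 0.3249 0.1044]
133 256 [0.588  0.4401 0.0596]
265 300 [0.461  0.1347 0.0002]
306 302 [0.445  0.0339 0.0183]
```

View pics/top_crop.png

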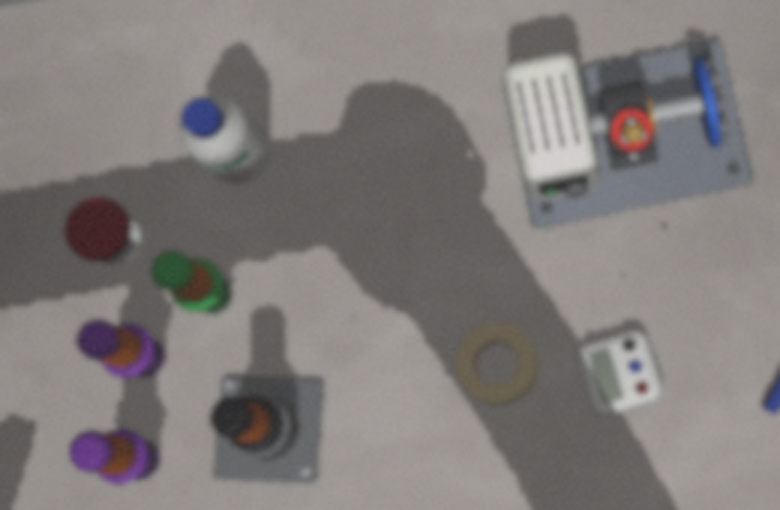

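View pics/scene_crop.png

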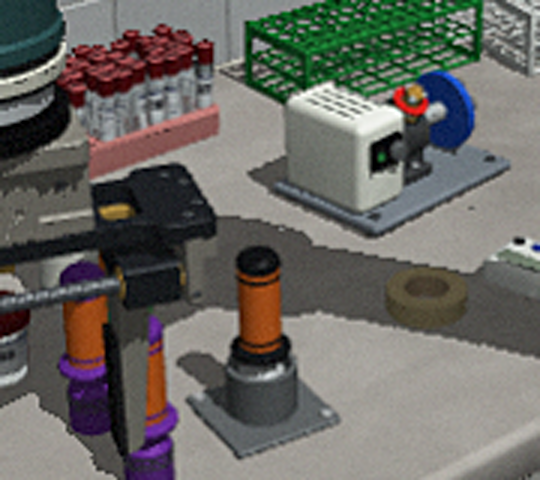

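```bash
cat > fit.py <<'E'
from h import *
np.set_printoptions(precision=4,suppress=True)
for n in ["top","scene"]:
    p,W=cloud(f"{n}0.npz"); p=p.astype(int); hsv=cv2.cvtColor(p.astype(np.uint8),cv2.COLOR_RGB2HSV)
    x,y,z=W[...,0],W[...,1],W[...,2]
    A=(abs(x-.62)<.16)&(abs(y-0.0)<.17)
    m=A&(z>.004)&(z<.13)
    pl=A&(z>.003)&(z<.02)
    print(n,"table z",np.nanmedian(z[(abs(x-.5)<.03)&(abs(y)<.1)&(z<.004)]),"plate z",np.nanmedian(z[pl]),pl.sum())
    m2=cv2.morphologyEx(m.astype(np.uint8),cv2.MORPH_OPEN,np.ones((3,3)))
    r=cv2.minAreaRect(W[m2>0][:,:2].astype(np.float32)*1000); print("rect all",r)
    # white motor
    s=hsv[...,1]; 
    mo=A&(z>.095)&(z<.11)&(s<50)&(hsv[...,2]>120)
    if mo.sum(): print("motor top",mo.sum(),np.median(W[mo],0),cv2.minAreaRect(W[mo][:,:2].astype(np.float32)*1000))
    bl=A&(z>.03)&(hsv[...,0]>100)&(hsv[...,0]<130)&(s>140); P=W[bl]; print("disc",bl.sum(),P.mean(0),P.max(0)); print(" normal",np.linalg.svd(P-P.mean(0))[2][2])
    red=A&(z>.07)&((hsv[...,0]<6)|(hsv[...,0]>174))&(s>150); print("red",red.sum(),W[red].mean(0),np.argwhere(red).mean(0))
    br=A&(z>.07)&(hsv[...,0]>10)&(hsv[...,0]<30)&(s>80); print("brass",br.sum(),W[br].mean(0),np.argwhere(br).mean(0)); 
    G=(abs(x-.41)<.06)&(abs(y-.31)<.05)
    org=G&(z>.05)&(hsv[...,0]>4)&(hsv[...,0]<22)&(s>130);P=W[org];print("orange",org.sum(),P.mean(0),P.min(0),P.max(0))
    cap=G&(z>.131); 
    if cap.sum(): print("cap",cap.sum(),W[cap].mean(0),W[cap].max(0))
    ft=G&(z>.002)&(z<.015); print("foot",ft.sum(),cv2.minAreaRect(W[ft][:,:2].astype(np.float32)*1000))
E
python3 fit.py
```

```text
top table z -0.00012056227146678654 plate z 0.009473197894701288 4126
rect all ((589.8555908203125, -0.7251434326171875), (330.75347900390625, 259.8824462890625), 89.83390045166016)
motor top 942 [0.6381 0.0724 0.1015] ((641.925048828125, 56.259521484375), (98.09619140625, 91.99873352050781), 8.457794189453125)
disc 64 [ 0.6421 -0.0558  0.087 ] [ 0.6719 -0.0496  0.0961]
 normal [ 0.1393 -0.9895 -0.0387]
red 46 [0.6276 0.0081 0.094 ] [221.     309.7174]
brass 35 [0.6215 0.0047 0.1015] [222.5714 311.3429]
orange 35 [0.4135 0.3142 0.0893] [0.4075 0.3094 0.07  ] [0.4237 0.3231 0.109 ]
cap 96 [0.4218 0.3223 0.1344] [0.4354 0.3346 0.1388]
foot 883 ((409.89666748046875, 309.9473571777344), (99.62671661376953, 119.5489730834961), 89.87281036376953)
scene table z -0.4664780951619423 plate z 0.013413213383067281 1078
rect all ((575.8919677734375, -1.118896484375), (328.3836975097656, 234.95191955566406), 88.9074478149414)
motor top 356 [0.6319 0.077  0.101 ] ((641.7128295898438, 62.98789978027344), (101.02371978759766, 101.42928314208984), 23.187686920166016)
disc 272 [ 0.6354 -0.0517  0.0644] [0.6766 0.0815 0.0937]
 normal [-0.7373 -0.5184  0.4332]
red 46 [0.6215 0.0105 0.0905] [224.1957 315.5   ]
brass 32 [0.6182 0.0067 0.0941] [222.9688 317.4062]
orange 347 [0.4114 0.3289 0.0928] [0.4042 0.3095 0.0597] [0.4266 0.3395 0.1255]
cap 69 [0.4186 0.3239 0.1331] [0.4314 0.3361 0.136 ]
foot 565 ((410.5781555175781, 311.4747619628906), (119.29405212402344, 97.94046020507812), 1.341867446899414)
```

```bash
cat >> h.py <<'E'
from scipy.spatial.transform import Rotation as Ro
def tool_down(yaw):  # tool x = -(cos,sin) (camera toward robot), z down
    c,s=np.cos(np.radians(yaw)),np.sin(np.radians(yaw))
    x=np.array([-c,-s,0]); z=np.array([0,0,-1.]); return np.stack([x,np.cross(z,x),z],1)
def nip_axis(yaw,lean=28):
    y=np.radians(yaw);l=np.radians(lean); return np.array([-np.cos(y)*np.sin(l),-np.sin(y)*np.sin(l),np.cos(l)])
def tool_for_axis(a,yaw):
    z=-a; x=-np.array([np.cos(np.radians(yaw)),np.sin(np.radians(yaw)),0]); x=x-z*(x@z); x/=np.linalg.norm(x)
    return np.stack([x,np.cross(z,x),z],1)
E
python3 - <<'E'
from h import *
from rig import bot,kinematics as k
np.set_printoptions(precision=1,suppress=True)
for r in (-30,-10,8,30,60,188):
  print("roll",r, "gun",k.inverse_kinematics([.42,.322,.3],tool_down(r)),k.inverse_kinematics([.42,.322,.07],tool_down(r)))
  a=nip_axis(8); o=np.array([.635,.01,.08])
  for L in (0,.03,.1,.15):
    print("  ",L,k.inverse_kinematics(list(o+a*(.005+.084-.0187+L)),tool_for_axis(a,r)))
E
```

```text
roll -30 gun [-49.1   8.6   9.1 100.3  -1.4  71.2  20.3] [-46.6  23.2   6.8 114.1  -3.9  42.9  22.5]
   0 [-19.1  12.1  19.3 126.2 -26.5  16.1  79.1]
   0.03 [-23.8   7.9  24.  126.8 -20.5  19.2  73.5]
   0.1 [-52.   -4.6  50.1 127.7   0.7  27.4  54.9]
   0.15 [-53.4 -14.   46.5 126.6  15.2  35.7  41. ]
roll -10 gun [-45.8   8.7   5.3 100.1  -0.8  71.2  39.7] [-43.5  23.2   2.9 113.9  -1.7  42.9  40.4]
   0 [-16.4  12.   16.1 126.  -24.1  15.8  98.1]
   0.03 [-22.6   7.9  22.7 126.7 -19.9  19.1  94.2]
   0.1 [-52.8  -4.7  50.9 127.8   1.   27.4  75.9]
   0.15 [-54.1 -14.2  47.  126.7  15.7  35.8  61.9]
roll 8 gun [-43.5   8.8   2.7 100.   -0.4  71.2  57.3] [-40.8  23.3  -0.4 113.7   0.2  43.   56.7]
   0 [-12.7  12.   12.  125.8 -20.8  15.6 115.2]
   0.03 [-19.6   7.9  19.4 126.5 -18.4  19.  113. ]
   0.1 [-53.4  -4.8  51.4 127.8   1.2  27.4  95.9]
   0.15 [-54.6 -14.4  47.4 126.7  16.1  35.8  81.8]
roll 30 gun [-40.7   8.9  -0.4  99.8   0.1  71.3  78.8] [-37.4  23.5  -4.5 113.5   2.6  43.1  76.5]
   0 [ -4.9  12.1   3.2 125.3 -13.7  15.2 133.1]
   0.03 [-12.2   8.   11.4 126.1 -14.7  18.8 134. ]
   0.1 [-53.4  -4.8  51.4 127.8   1.2  27.4 120.5]
   0.15 [-54.7 -14.4  47.5 126.7  16.2  35.8 106.2]
roll 60 gun [-36.8   9.2  -4.9  99.6   0.8  71.3 108.1] [-32.3  24.  -10.7 113.1   6.3  43.5 103.3]
   0 [ 14.6  13.5 -18.5 124.1   6.1  15.2 145.6]
   0.03 [-15.6   7.9  15.  126.3 -16.4  18.9 166.4]
   0.1 [-54.4  -5.   52.4 127.8   1.6  27.4 151. ]
   0.15 [-53.5 -14.   46.5 126.6  15.2  35.7 137.9]
roll 188 gun [ -70.2    8.8   33.2  101.5   -5.1   71.2 -117.7] [ -68.    25.8   33.6  115.4  -20.1   44.4 -104.5]
   0 [-33.7  13.1  36.1 127.  -39.2  18.1 -47.3]
   0.03 [-32.4   8.2  33.6 127.2 -25.   19.7 -60.5]
   0.1 [-32.   -2.3  30.6 126.9  -4.4  27.3 -79.7]
   0.15 [-33.4  -9.4  29.7 125.9   3.9  34.3 -87.5]
```

```bash
cat >> h.py <<'E'
def snap(name,f):
    from rig import bot,optics
    i=optics.camera_info(name)
    if name=="wrist":
        p0=np.array(bot.read_tool_pos());R0=np.array(bot.read_orientation())
        T=np.eye(4);T[:3,:3]=R0;T[:3,3]=p0; T=T@np.array(i["tool_from_camera"]); Ti=np.linalg.inv(T); R,t=Ti[:3,:3],Ti[:3,3]
    else: R,t=i["R"],i["t"]
    p,d=optics.camera(name)
    np.savez(f"{f}.npz",p=p,d=d,K=i["intrinsics"],D=i["distortion"],R=R,t=t); cv2.imwrite(f"pics/{f}.png",p[:,:,::-1])
E
python3 - <<'E'
from h import *
from rig import bot,gripper_to
t=bot.read_clock()
bot.move_to([.42,.315,.28],tool_down(8)); print(bot.read_clock()-t)
snap("wrist","w1")
print(bot.read_clock(),bot.read_tool_pos())
E
```

```text
1.4249999999999998
1.575 [0.41926024 0.31606142 0.27956803]
```

View pics/w1.png

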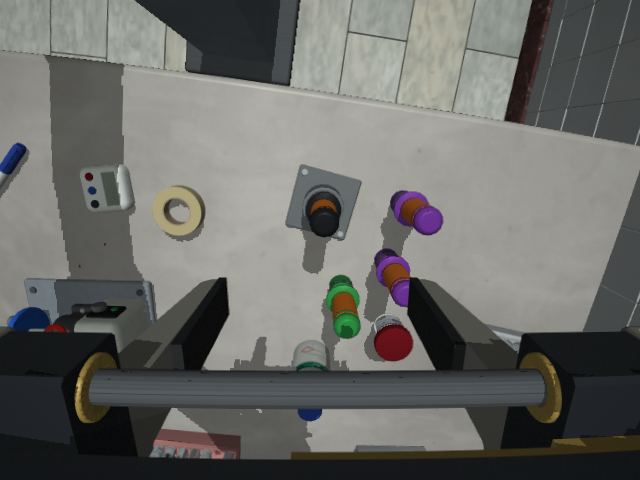

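The wrist view shows the stand at (323,203) with the black/orange gun at (323,215), the purple guns at (415,212) and (397,277), and the green one at (343,305). This confirms the choice. Now I'll measure the gun axis.

```bash
python3 - <<'E'
from h import *
np.set_printoptions(precision=4,suppress=True)
p,W=cloud("w1.npz"); hsv=cv2.cvtColor(p,cv2.COLOR_RGB2HSV)
cv2.imwrite("pics/w1c.png",cv2.resize(p[140:260,270:390,::-1],None,fx=5,fy=5,interpolation=cv2.INTER_CUBIC))
z=np.load("w1.npz")
x,y,zz=W[...,0],W[...,1],W[...,2]
G=(np.hypot(x-.418,y-.315)<.06)
for a,b in [(.005,.012),(.04,.047),(.055,.065),(.128,.138)]:
    m=G&(zz>a)&(zz<b); P=W[m]; (c,r)=cv2.minEnclosingCircle(P[:,:2].astype(np.float32)); print(a,b,m.sum(),P.mean(0),np.median(P,0),c,r, (P.max(0)+P.min(0))/2)
# pixel-based: cap mask
m=((G&(zz>.131)).astype(np.uint8)); c=cv2.findContours(m,0,1)[0]; c=max(c,key=cv2.contourArea); (u,v),(ax),an=cv2.fitEllipse(c); print("cap ellipse px",u,v,ax)
def ray(u,v,h):
    n=cv2.undistortPoints(np.array([[[u,v]]],float),z['K'],z['D'])[0,0]; d=z['R'].T@np.array([*n,1]); o=-z['R'].T@z['t']; return o+d*(h-o[2])/d[2]
print("cap at z .134",ray(u,v,.134))
import pickle
# scene: vertical lines silhouettes: cap centre
E
```

```text
0.005 0.012 1940 [0.4136 0.3181 0.0063] [0.406  0.3101 0.0062] (0.4213438034057617, 0.3200436234474182) 0.05776664614677429 [0.4208 0.3201 0.0085]
0.04 0.047 287 [0.4102 0.3185 0.0438] [0.4068 0.3165 0.0438] (0.4215708076953888, 0.3204231858253479) 0.025878580287098885 [0.4185 0.3205 0.0435]
0.055 0.065 354 [0.4126 0.3184 0.0603] [0.4104 0.3167 0.0603] (0.4218766391277313, 0.32049551606178284) 0.021816033869981766 [0.4185 0.3203 0.0601]
0.128 0.138 682 [0.4208 0.3204 0.1328] [0.4208 0.3204 0.1332] (0.4216196537017822, 0.32043343782424927) 0.01522202417254448 [0.4218 0.3204 0.132 ]
cap ellipse px 320.8652648925781 405.457763671875 (206.2424774169922, 619.3782958984375)
cap at z .134 [0.6381 0.3488 0.134 ]
```

View pics/w1c.png

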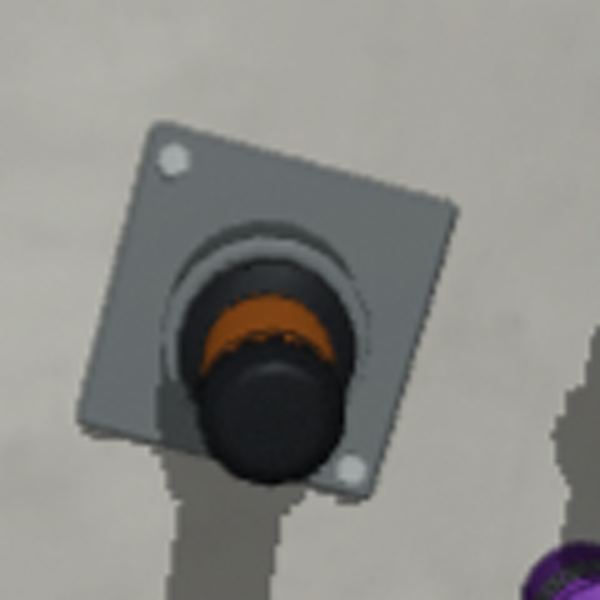

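Four slices at different heights give an upright axis at (0.4216, 0.3204), with radii of 25.9, 21.8 and 15.2 mm that match the spec. Next a wrist look at the mixer.

```bash
python3 - <<'E'
from h import *
from rig import bot,gripper_to
bot.move_to([.60,.01,.25],tool_down(8))
bot.wait(.2)
snap("wrist","w2")
print(bot.read_clock(),bot.read_tool_pos())
p=np.load("w2.npz")["p"]
cv2.imwrite("pics/w2c.png",cv2.resize(p[120:320,220:440,::-1],None,fx=3,fy=3,interpolation=cv2.INTER_CUBIC))
E
```

```text
3.1583 [0.59992808 0.01116579 0.25014868]
```

View pics/w2.png

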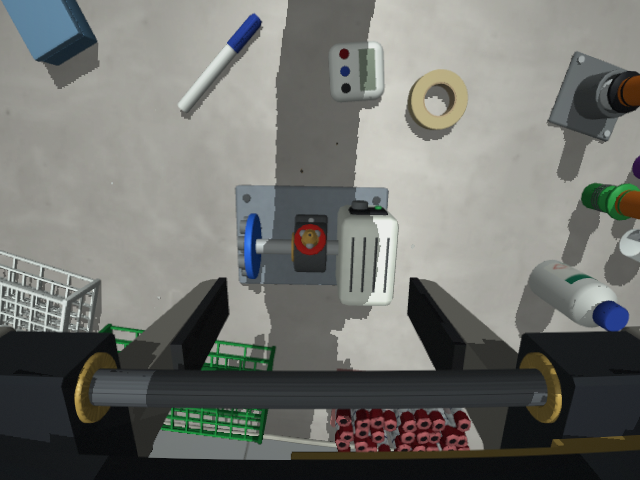

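View pics/w2c.png

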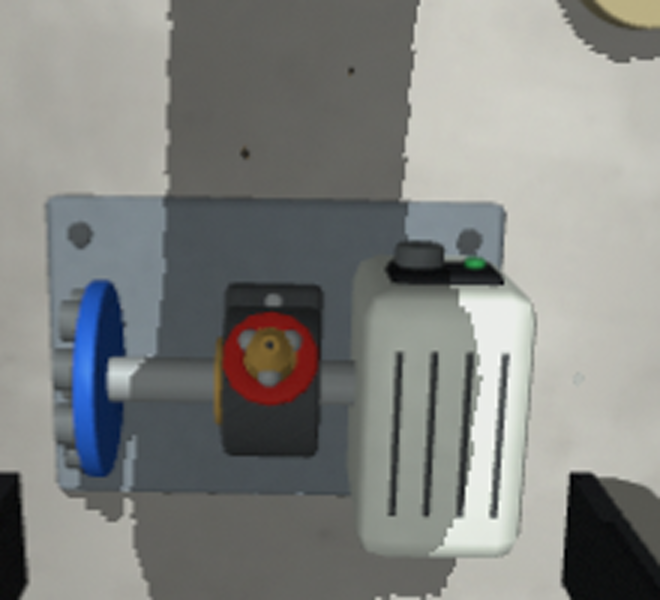

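```bash
cat > nip.py <<'E'
from h import *
import sys
np.set_printoptions(precision=4,suppress=True)
f=sys.argv[1]; z=np.load(f); p,W=cloud(f); hsv=cv2.cvtColor(p,cv2.COLOR_RGB2HSV); H,S,V=[hsv[...,i] for i in range(3)]
x,y,zz=W[...,0],W[...,1],W[...,2]
A=(abs(x-.63)<.13)&(abs(y-.01)<.13)
pl=A&(zz>.004)&(zz<.016); P=W[pl]; h=np.median(P[:,2]); print("plate h",h)
# front edge of the plate: min x per y bin
yb=np.arange(-.085,.095,.005); E=[]
for b in yb:
    s=P[(abs(P[:,1]-b)<.003)]; 
    if len(s): E.append((s[:,0].min(),b))
E=np.array(E); k=np.ones(len(E),bool)
for _ in range(5):
    c=np.polyfit(E[k,1],E[k,0],1); r=E[:,0]-np.polyval(c,E[:,1]); k=abs(r)<max(.0015,1.5*np.median(abs(r)))
print("front edge yaw",-np.degrees(np.arctan(c[0])),k.sum(),len(E))
m=A&(zz>.003)&(zz<.12)&(H>=0)
r=cv2.minAreaRect(P[(P[:,0]>.5)][:,:2].astype(np.float32)*1000); print("plate rect",r)
bl=A&(zz>.03)&(H>100)&(H<130)&(S>140); Q=W[bl]; 
for _ in range(3):
    n=np.linalg.svd(Q-Q.mean(0),full_matrices=False)[2][2]; d=(Q-Q.mean(0))@n; Q=Q[abs(d)<2*d.std()+1e-5]
print("disc",len(Q),n, "yaw",np.degrees(np.arctan2(-n[0]*np.sign(n[1]),abs(n[1]))))
N=A&(zz>.07)&(abs(x-.63)<.05)&(abs(y-.01)<.03)
red=N&((H<7)|(H>173))&(S>150); Q=W[red]; 
for _ in range(4):
    c0=Q.mean(0); n=np.linalg.svd(Q-c0,full_matrices=False)[2][2]; n*=np.sign(n[2]); d=(Q-c0)@n; Q=Q[abs(d)<2*d.std()+2e-4]
print("collar",len(Q),"normal",n,"tilt",np.degrees(np.arccos(n[2])),"yaw",np.degrees(np.arctan2(-n[1],-n[0])),"std",d.std(),"mean",c0)
np.save("red.npy",Q)
br=N&(H>12)&(H<32)&(S>90)&(zz>.085); B=W[br]; print("brass",len(B),B.mean(0),"highest",B[np.argmax(B@nip_axis(8))])
np.save("brass.npy",B)
E
python3 nip.py w2.npz
```

```text
plate h 0.013988570119066037
front edge yaw 7.059698876133253 36 36
plate rect ((642.7622680664062, 6.544830322265625), (130.43252563476562, 190.7500762939453), 7.0680389404296875)
disc 731 [-0.1362  0.9889  0.0586] yaw 7.844276846762659
collar 462 normal [0.9825 0.1598 0.0953] tilt 84.53392302885658 yaw -170.76390961705212 std 0.009082192363834438 mean [0.6245 0.0051 0.0953]
brass 1214 [0.5877 0.0129 0.3557] highest [0.5826 0.0025 0.4056]
```

```bash
sed -i 's/^N=A&(zz>.07)/N=A\&(zz>.07)\&(zz<.125)/' nip.py; python3 nip.py w2.npz|tail -2; cat > nip2.py <<'E'
from h import *
import sys
from scipy.optimize import least_squares
np.set_printoptions(precision=4,suppress=True)
yaw=float(sys.argv[1]); a=nip_axis(yaw)
R=np.load("red.npy");B=np.load("brass.npy")
e1=np.cross(a,[0,0,1]);e1/=np.linalg.norm(e1);e2=np.cross(a,e1)
# collar outer circle
q=np.c_[R@e1,R@e2]; (c,r)=cv2.minEnclosingCircle((q*1000).astype(np.float32)); print("collar circ c(mm)",c,"r",r,"axial med",np.median(R@a))
o=e1*c[0]/1000+e2*c[1]/1000+a*(np.median(R@a)-.014); print("origin from collar",o)
# brass: nearest tip region
t=B@a; tip=B[t>t.max()-.0012]; print("tip pts",len(tip),tip.mean(0),"origin from tip",tip.mean(0)-a*.031, "axial max-based", (t.max()-.031)-o@a)
# brass surface fit: radius 8 stem, taper 24..31 from 8 to 3.5
def res(v):
    o=e1*v[0]+e2*v[1]+a*v[2]; d=B-o; s=d@a; rr=np.linalg.norm(d-np.outer(s,a),axis=1)
    prof=np.where(s<.024,.008,.008-(s-.024)*4.5/7)
    return np.minimum(np.abs(rr-prof),np.abs(s-.031)+np.maximum(rr-.0035,0))
v0=[o@e1,o@e2,o@a]
s=least_squares(res,v0,loss="soft_l1",f_scale=.001); v=s.x; print("brass fit origin",e1*v[0]+e2*v[1]+a*v[2],"rms",np.sqrt(np.mean(s.fun**2)))
E
python3 nip2.py 7.1
```

```text
collar 431 normal [-0.4656 -0.0608  0.8829] tilt 28.00195398107716 yaw 7.436240683821703 std 0.0006957567407596296 mean [0.6247 0.0046 0.0929]
brass 195 [0.6189 0.004  0.1037] highest [0.6172 0.0025 0.1103]
collar circ c(mm) (-72.62737274169922, -590.14990234375) r 16.631153106689453 axial med -0.20922321951291611
origin from collar [0.63   0.0053 0.08  ]
tip pts 4 [0.6162 0.0021 0.1093] origin from tip [0.6306 0.0039 0.082 ] axial max-based 0.0019768026806421535
brass fit origin [0.6298 0.0051 0.0797] rms 0.0005124487842086107
```

The nipple fit is consistent: origin at (0.630, 0.005, 0.080), tilt 28.0° and yaw about 7.2°. The plate measures 130.4×190.8 mm. Now the grasp.

```bash
python3 - <<'E'
from h import *
from rig import bot,gripper_to
R=tool_down(7.2); x,y=.4216,.3204
bot.move_to([x,y,.20],R); gripper_to(.65)
bot.move_l([x,y,.0713],velocity=.12,frame=R)
print(bot.read_clock(),bot.read_tool_pos())
gripper_to(0,50); print(bot.read_finger_gap()*92,bot.read_ft_force(),bot.read_clock())
snap("scene","s3")
p=np.load("s3.npz")["p"]
cv2.imwrite("pics/s3c.png",cv2.resize(p[150:400,130:400,::-1],None,fx=2.4,fy=2.4,interpolation=cv2.INTER_CUBIC))
E
```

```text
6.375 [0.42207327 0.32076884 0.07194272]
29.052973482143763 [-0.03227671  1.27213298  1.21634164] 6.95
```

View pics/s3c.png

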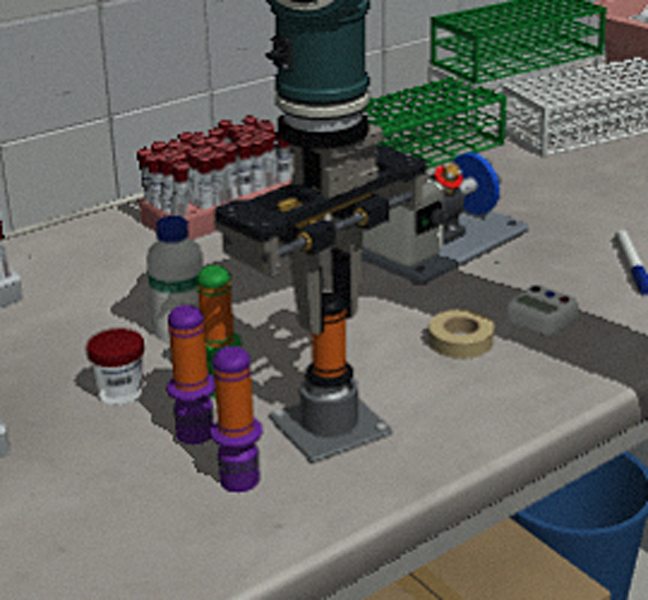

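```bash
python3 - <<'E'
from h import *
np.set_printoptions(precision=4,suppress=True)
p,W=cloud("s3.npz")
p0=p[268:312,240:290,::-1]; cv2.imwrite("pics/s3d.png",cv2.resize(p[250:330,235:295,::-1],None,fx=8,fy=8,interpolation=cv2.INTER_NEAREST))
for v in range(270,312,3): print(v,[ (u,W[v,u].round(3).tolist()) for u in (258,262,266,270,274)])
E
```

```text
270 [(258, [0.41, 0.348, 0.157]), (262, [0.408, 0.34, 0.155]), (266, [0.633, 0.17, 0.0]), (270, [0.425, 0.307, 0.137]), (274, [0.414, 0.305, 0.141])]
273 [(258, [0.408, 0.349, 0.151]), (262, [0.412, 0.336, 0.145]), (266, [0.422, 0.319, 0.135]), (270, [0.42, 0.311, 0.133]), (274, [0.414, 0.305, 0.133])]
276 [(258, [0.408, 0.349, 0.145]), (262, [0.41, 0.338, 0.14]), (266, [0.413, 0.326, 0.134]), (270, [0.412, 0.317, 0.132]), (274, [0.412, 0.307, 0.128])]
279 [(258, [0.407, 0.35, 0.138]), (262, [0.411, 0.338, 0.132]), (266, [0.412, 0.327, 0.128]), (270, [0.411, 0.318, 0.125]), (274, [0.416, 0.304, 0.117])]
282 [(258, [0.41, 0.348, 0.129]), (262, [0.413, 0.337, 0.124]), (266, [0.413, 0.327, 0.12]), (270, [0.409, 0.32, 0.119]), (274, [0.413, 0.306, 0.112])]
285 [(258, [0.414, 0.346, 0.119]), (262, [0.409, 0.34, 0.12]), (266, [0.41, 0.329, 0.115]), (270, [0.408, 0.321, 0.113]), (274, [0.559, 0.2, -0.0])]
288 [(258, [0.574, 0.237, -0.002]), (262, [0.409, 0.34, 0.113]), (266, [0.41, 0.33, 0.108]), (270, [0.408, 0.321, 0.106]), (274, [0.549, 0.207, -0.002])]
291 [(258, [0.56, 0.248, 0.0]), (2
[... 349 characters left out ...]
, 0.331, 0.088]), (270, [0.405, 0.323, 0.086]), (274, [0.516, 0.232, -0.002])]
300 [(258, [0.527, 0.271, -0.001]), (262, [0.419, 0.334, 0.076]), (266, [0.411, 0.329, 0.078]), (270, [0.407, 0.322, 0.077]), (274, [0.503, 0.241, -0.001])]
303 [(258, [0.435, 0.334, 0.061]), (262, [0.416, 0.336, 0.071]), (266, [0.409, 0.331, 0.073]), (270, [0.406, 0.323, 0.071]), (274, [0.414, 0.307, 0.061])]
306 [(258, [0.425, 0.341, 0.061]), (262, [0.415, 0.338, 0.065]), (266, [0.413, 0.329, 0.063]), (270, [0.408, 0.322, 0.062]), (274, [0.404, 0.314, 0.061])]
309 [(258, [0.421, 0.344, 0.057]), (262, [0.415, 0.337, 0.057]), (266, [0.405, 0.335, 0.061]), (270, [0.403, 0.326, 0.059]), (274, [0.399, 0.318, 0.058])]
```

View pics/s3d.png

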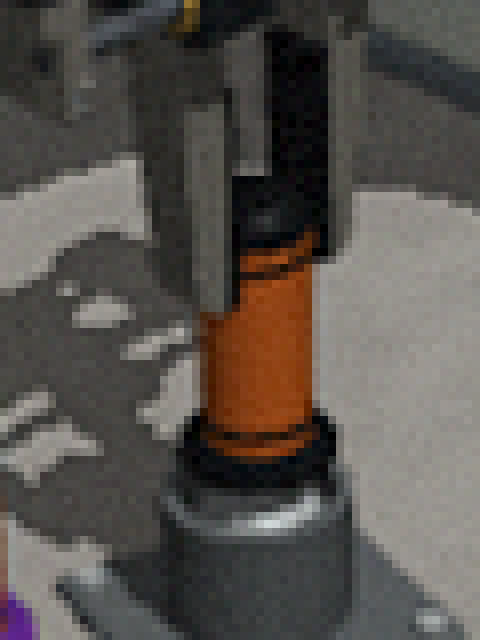

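```bash
python3 - <<'E'
from h import *
from rig import bot
np.set_printoptions(precision=4,suppress=True)
snap("wrist","w3")
for f,px in (("w2.npz",[(225,282),(220,290),(222,310),(200,320),(413,282),(418,290)]),):
    p,W=cloud(f)
    m=(W[...,2]>.2)&(W[...,2]<.5); 
    for u,v in px: print(f,u,v,W[v,u])
    print("lowest finger", np.nanpercentile(W[...,2][m],[0,.5,1,2]))
p,W=cloud("w3.npz"); print(bot.read_tool_pos(), bot.read_joints())
E
```

```text
w2.npz 225 282 [ 0.598  -0.0368  0.292 ]
w2.npz 220 290 [ 0.5987 -0.037   0.3005]
w2.npz 222 310 [ 0.6089 -0.0354  0.3005]
w2.npz 200 320 [ 0.5986 -0.0371  0.3308]
w2.npz 413 282 [0.5838 0.0542 0.2951]
w2.npz 418 290 [0.5836 0.0538 0.3057]
lowest finger [0.2879 0.2942 0.2991 0.3075]
[0.4217 0.3208 0.0715] [-47.0043  23.1445   7.5011 114.0088  -4.3276  43.0696  60.2693]
```

View pics/w3.png

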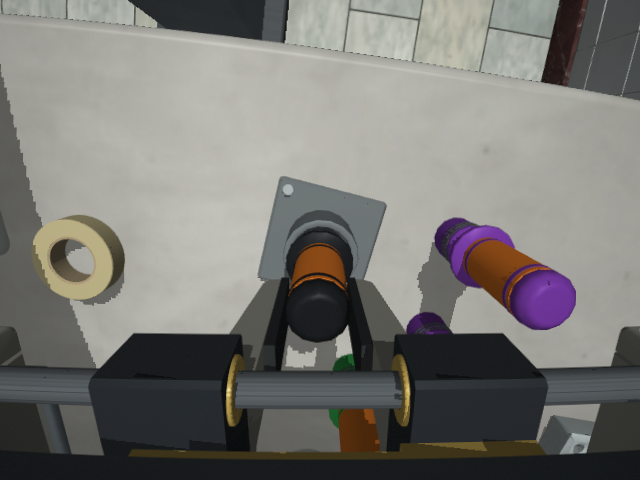

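```bash
python3 - <<'E'
from h import *
np.set_printoptions(precision=3,suppress=True)
p,W=cloud("s3.npz")
m=(np.hypot(W[...,0]-.4217,W[...,1]-.3208)<.12)&(W[...,2]>.10)
ys,xs=np.nonzero(m); Q=W[m]; t=(Q-[.4217,.3208,.0715]); th=np.radians(7.2)
along_y=-t[:,0]*np.sin(th)+t[:,1]*np.cos(th); along_x=t[:,0]*np.cos(th)+t[:,1]*np.sin(th)
for lo in np.arange(.03,.26,.01):
    k=(t[:,2]>=lo)&(t[:,2]<lo+.01); 
    if k.sum(): print("h above TCP %.2f"%lo,k.sum(),"y",np.percentile(along_y[k],[1,50,99]),"x",np.percentile(along_x[k],[1,50,99]))
cv2.imwrite("pics/s3e.png",cv2.resize(p[190:330,200:320,::-1],None,fx=4,fy=4,interpolation=cv2.INTER_CUBIC))
E
```

```text
h above TCP 0.03 153 y [-0.014  0.039  0.118] x [-0.02  -0.008  0.111]
h above TCP 0.04 226 y [-0.026  0.027  0.117] x [-0.02  -0.009  0.111]
h above TCP 0.05 297 y [-0.024  0.036  0.119] x [-0.018 -0.005  0.115]
h above TCP 0.06 132 y [-0.026 -0.001  0.031] x [-0.013 -0.007  0.01 ]
h above TCP 0.07 105 y [-0.03  -0.013  0.031] x [-0.012 -0.007  0.009]
h above TCP 0.08 100 y [-0.031  0.016  0.033] x [-0.012 -0.008  0.009]
h above TCP 0.09 107 y [-0.03  -0.013  0.033] x [-0.013 -0.008  0.01 ]
h above TCP 0.10 110 y [-0.032  0.017  0.034] x [-0.014 -0.007  0.009]
h above TCP 0.11 81 y [-0.032 -0.017  0.036] x [-0.014 -0.01   0.008]
h above TCP 0.12 89 y [-0.082  0.039  0.087] x [-0.03  -0.011  0.026]
h above TCP 0.13 330 y [-0.086  0.033  0.088] x [-0.034 -0.023  0.026]
h above TCP 0.14 428 y [-0.085  0.011  0.088] x [-0.034 -0.026  0.025]
h above TCP 0.15 344 y [-0.089  0.031  0.094] x [-0.033 -0.018  0.025]
h above TCP 0.16 821 y [-0.094  0.029  0.094] x [-0.032 -0.017  0.026]
h above TCP 0.17 301 y [-0.089  0.011  0.094] x [-0.029 -0.017  0.022]
h above TCP 0.18 155 y [-0.038  0.008  0.017] x [-0.025 -0.02   0.017]
h above TCP 0.19 178 y [-0.039  0.008  0.018] x [-0.026 -0.019  0.02 ]
h above TCP 0.20 85 y [-0.037  0.011  0.018] x [-0.033 -0.023  0.019]
h above TCP 0.21 120 y [-0.039  0.006  0.037] x [-0.039 -0.03   0.009]
h above TCP 0.22 258 y [-0.031  0.022  0.038] x [-0.038 -0.023  0.03 ]
h above TCP 0.23 136 y [-0.015  0.021  0.033] x [-0.034 -0.023  0.012]
h above TCP 0.24 153 y [-0.024  0.024  0.039] x [-0.04  -0.027  0.018]
h above TCP 0.25 190 y [-0.024  0.025  0.038] x [-0.039 -0.026  0.017]
```

View pics/s3e.png

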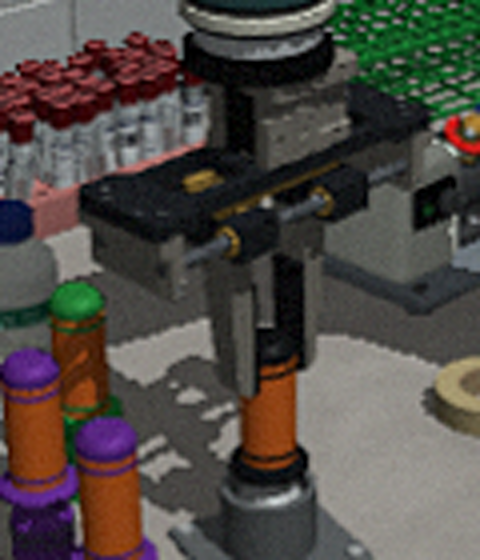

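The pictures disagree with the stated geometry. In both cameras the fingertips end about 38 mm behind the reported TCP, at z≈0.111 instead of 0.072, and the body is 37 mm too high as well. The tool is therefore offset by 38 mm along its z, and I'm only gripping the cap end. I'll open, go 38 mm lower and grip again.

```bash
python3 - <<'E'
from h import *
from rig import bot,gripper_to
R=tool_down(7.2); x,y=.4216,.3204
gripper_to(.62); bot.wait(.2)
snap("wrist","w4a")
p,W=cloud("w4a.npz"); Z=W[...,2]; G=np.hypot(W[...,0]-.4216,W[...,1]-.3204)<.06
for a,b in [(.055,.065),(.128,.138)]:
    P=W[G&(Z>a)&(Z<b)]; print(len(P),cv2.minEnclosingCircle(P[:,:2].astype(np.float32)))
bot.move_l([x,y,.0335],velocity=.06,frame=R)
print(bot.read_clock(),bot.read_tool_pos(),bot.read_ft_force())
gripper_to(0,50); print(bot.read_finger_gap()*92,bot.read_ft_force(),bot.read_clock())
snap("scene","s4")
p=np.load("s4.npz")["p"]
cv2.imwrite("pics/s4c.png",cv2.resize(p[190:330,200:320,::-1],None,fx=4,fy=4,interpolation=cv2.INTER_CUBIC))
E
```

```text
1268 ((0.4214511811733246, 0.32068008184432983), 0.02185880020260811)
4011 ((0.41271722316741943, 0.3175421953201294), 0.04294460266828537)
8.6667 [0.4217566  0.32043809 0.03350158] [-0.34623445  1.00622715 -0.35392265]
29.567306895142394 [-0.22080541  0.28153431  0.45633594] 9.1917
```

View pics/s4c.png

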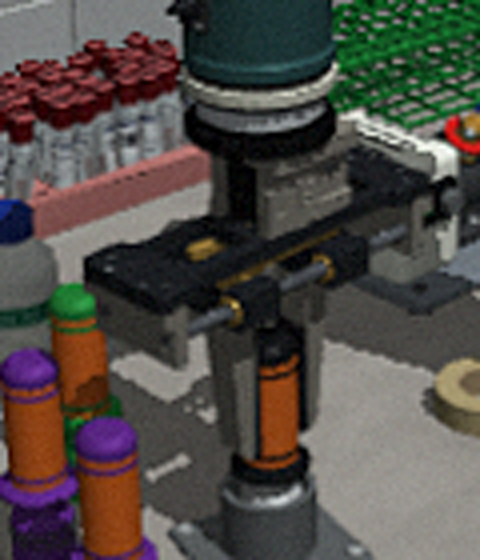

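```bash
python3 - <<'E'
from h import *
from rig import bot,gripper_to,kinematics as k
np.set_printoptions(precision=1,suppress=True)
R=tool_down(7.2)
bot.move_l([.4217,.3204,.18],velocity=.15,frame=R)
print(bot.read_clock(),bot.read_finger_gap()*92,bot.read_ft_force())
o=np.array([.630,.0052,.080]);a=nip_axis(7.2)
for roll in (-20,-10,7.2,20):
  for s in (.081,.031,.011,.005):
    print(roll,s,k.inverse_kinematics(list(o+a*(s-.0275+.055)),tool_for_axis(a,roll)))
E
```

```text
10.3667 29.24718199046693 [-0.3 -0.9 -2.1]
-20 0.081 [-35.3   6.4  36.6 128.  -21.4  20.2  85.6]
-20 0.031 [-30.2  14.   32.4 127.2 -40.6  16.5 103.3]
-20 0.011 [-25.1  16.5  26.7 126.5 -44.9  14.5 107.2]
-20 0.005 [-22.8  17.2  24.1 126.3 -45.   13.7 107.4]
-10 0.081 [-33.7   6.3  34.8 128.  -20.7  20.1  95.8]
-10 0.031 [-26.   13.6  27.5 127.  -36.5  15.7 110.3]
-10 0.011 [-21.8  16.2  22.9 126.4 -41.   13.8 114.5]
-10 0.005 [-19.7  16.9  20.5 126.1 -41.1  13.  114.6]
7.2 0.081 [-29.7   6.2  30.4 127.8 -19.1  20.  113.4]
7.2 0.031 [-17.5  13.2  17.7 126.5 -28.   14.6 121.5]
7.2 0.011 [-15.   15.8  14.9 125.9 -32.2  12.6 125.5]
7.2 0.005 [-14.3  16.6  14.2 125.8 -33.5  12.  126.8]
20 0.081 [-26.2   6.2  26.6 127.6 -17.7  19.9 126.5]
20 0.031 [-11.   13.1  10.3 126.1 -21.1  14.  129.4]
20 0.011 [ -8.2  15.7   7.1 125.5 -22.4  11.8 130.8]
20 0.005 [ -7.5  16.5   6.3 125.3 -22.9  11.1 131.2]
```

```bash
python3 - <<'E'
from h import *
from rig import bot
np.set_printoptions(precision=4,suppress=True)
o=np.array([.630,.0052,.080]);a=nip_axis(7.2)
bot.move_to(list(o+a*(.071+.0275)),tool_for_axis(a,7.2)); bot.wait(.3)
print(bot.read_clock(),bot.read_tool_pos(),o+a*(.071+.0275),bot.read_joints(),bot.read_ft_force(),bot.read_ft_torque())
snap("wrist","w5");snap("scene","s5")
p=np.load("s5.npz")["p"]
cv2.imwrite("pics/s5c.png",cv2.resize(p[150:290,240:380,::-1],None,fx=4,fy=4,interpolation=cv2.INTER_CUBIC))
E
```

```text
11.9917 [0.5842 0.0001 0.1669] [ 0.5841 -0.0006  0.167 ] [-26.6453   7.6903  27.2626 127.5313 -21.1345  18.8831 115.2264] [ 0.0071  0.1492 -1.7855] [-0.0333  0.6686  0.016 ]
```

View pics/s5c.png

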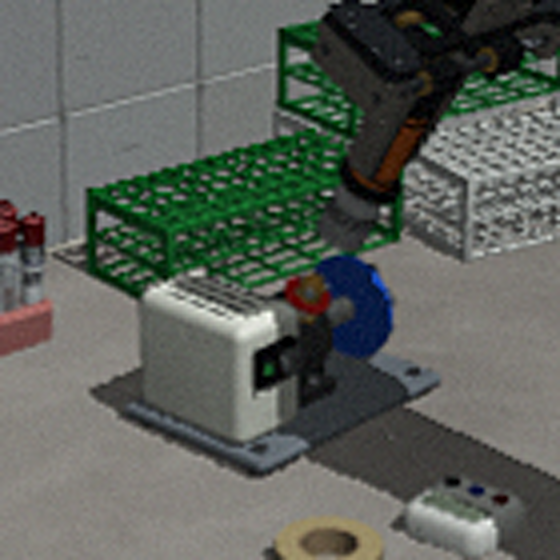

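View pics/w5.png

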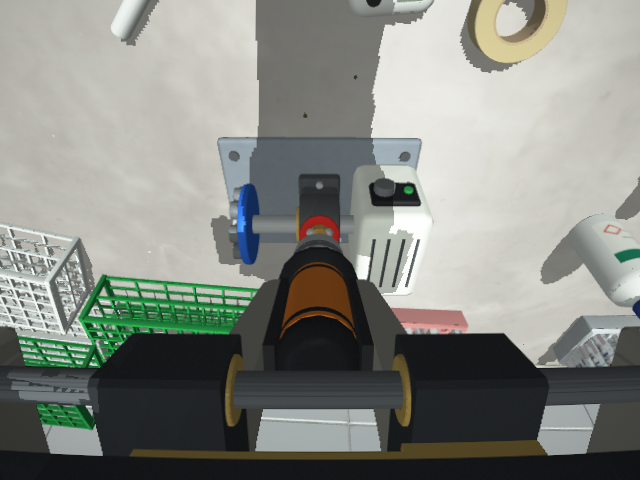

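The wrist view shows the gun pointing at the nipple: nose at (320,245), red collar at (320,228). I'll fit both axes in this one picture.

```bash
cat > rel.py <<'E'
from h import *
import sys
from scipy.optimize import least_squares
np.set_printoptions(precision=4,suppress=True)
f=sys.argv[1]; s0=float(sys.argv[2]); yaw=7.2
p,W=cloud(f); hsv=cv2.cvtColor(p,cv2.COLOR_RGB2HSV); H,S=hsv[...,0],hsv[...,1]
o=np.array([.630,.0052,.080]);a=nip_axis(yaw)
e1=np.cross(a,[0,0,1]);e1/=np.linalg.norm(e1);e2=np.cross(a,e1)   # e1 ~ +-y ; e2 in lean plane
# nipple: red
d=W-o; s=d@a; q1=d@e1;q2=d@e2; rr=np.hypot(q1,q2)
red=(rr<.025)&(s>0)&(s<.02)&((H<7)|(H>173))&(S>150)
P=W[red]; print("red",red.sum())
if red.sum()>30:
    c0=P.mean(0); n=np.linalg.svd(P-c0,full_matrices=False)[2][2];n*=np.sign(n[2]); print("collar normal tilt",np.degrees(np.arccos(n[2])),"axial med",np.median(s[red]),"q1 range",q1[red].min(),q1[red].max(),"mid q1",(q1[red].min()+q1[red].max())/2,"q2",q2[red].min(),q2[red].max())
br=(rr<.013)&(s>.015)&(s<.033)&(H>12)&(H<32)&(S>90); B=W[br]; print("brass",br.sum())
if br.sum()>30:
    def res(v):
        dd=B-(o+e1*v[0]+e2*v[1]); ss=dd@a; r=np.linalg.norm(dd-np.outer(ss,a),axis=1); prof=np.where(ss<.024,.008,.008-(ss-.024)*4.5/7)
        return np.minimum(np.abs(r-prof),np.abs(ss-.031)+np.maximum(r-.0035,0))
    k=least_squares(res,[0,0],loss="soft_l1",f_scale=.001); print("nipple offset e1,e2",k.x,"rms",np.sqrt(np.mean(k.fun**2)))
# gun: orange barrel points cylinder r=15
g=(rr<.03)&(s>s0+.056)&(s<s0+.116)&(H>4)&(H<22)&(S>130); G=W[g]; print("orange",len(G))
nose=(rr<.028)&(s>s0+.002)&(s<s0+.03)&(S<60); NN=W[nose]; print("nose",len(NN))
sg,sn=(G-o)@a,(NN-o)@a
def cyl(v,fitn=True):
    ax=a+e1*v[2]+e2*v[3]; ax/=np.linalg.norm(ax); c=o+a*(s0+.088)+e1*v[0]+e2*v[1]
    rad=lambda Q:np.linalg.norm(np.cross(Q-c,ax),axis=1)
    return np.r_[rad(G)-.015, (rad(NN)-.017) if fitn else []]
for fn in (True,False):
    k=least_squares(lambda v:cyl(v,fn),[0,0,0,0],loss="soft_l1",f_scale=.0007); v=k.x
    print("gun at z88 off e1,e2",v[:2],"tilt deg",np.degrees(v[2:]),"mouth off",v[:2]-.088*v[2:],"rms",np.sqrt(np.mean(cyl(v,fn)**2)))
fl=(rr<.03)&(s>s0+.03)&(s<s0+.075)&(hsv[...,2]<60)&(rr>.0185); print("flange axial range",np.percentile(s[fl],[1,5,50,95,99])-s0 if fl.sum() else None, fl.sum())
print("nose axial",np.percentile(sn-s0,[0,1,5,50,95,99]) if len(NN) else None)
print("e1",e1,"e2",e2)
E
python3 rel.py w5.npz .071
python3 - <<'E'
import cv2,numpy as np
p=np.load('w5.npz')['p']; cv2.imwrite('pics/w5c.png',cv2.resize(p[190:380,240:400,::-1],None,fx=3.1,fy=3.1,interpolation=cv2.INTER_CUBIC))
E
```

```text
red 439
collar normal tilt 28.35465795059439 axial med 0.013861867818341587 q1 range -0.01589899989971401 0.01597497526179333 mid q1 3.798768103966017e-05 q2 -0.004199384905951824 0.016974946274726326
brass 77
nipple offset e1,e2 [0.0002 0.0002] rms 0.00047002488916770364
orange 2897
nose 476
gun at z88 off e1,e2 [-0.0011 -0.0004] tilt deg [-0.0181 -0.0423] mouth off [-0.0011 -0.0003] rms 0.00023001478541952937
gun at z88 off e1,e2 [-0.0011 -0.0004] tilt deg [-0.0276 -0.1401] mouth off [-0.0011 -0.0002] rms 0.00021229267296823896
flange axial range [0.0506 0.0516 0.0535 0.0711 0.0738] 728
nose axial [0.002  0.0025 0.0036 0.0165 0.0295 0.0299]
e1 [-0.1253  0.9921  0.    ] e2 [-0.876  -0.1107 -0.4695]
```

View pics/w5c.png

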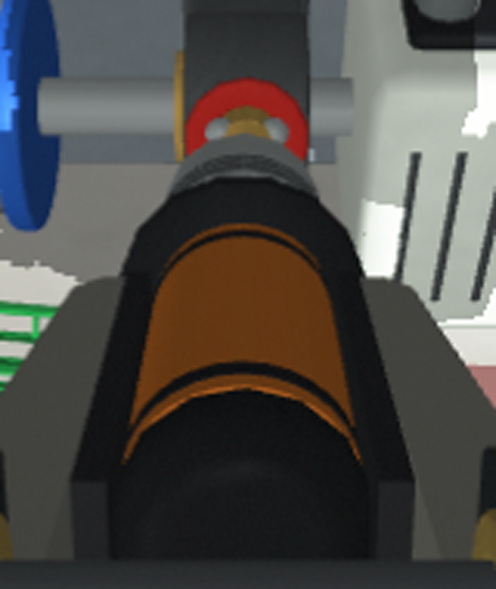

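The axes are parallel to within 0.15°. The lateral correction is +1.3 mm along e1 and +0.5 mm along e2. I'll correct, move to just before the tip and measure again.

```bash
cat >> h.py <<'E'
O=np.array([.630,.0052,.080]);AX=nip_axis(7.2);E1=np.cross(AX,[0,0,1]);E1/=np.linalg.norm(E1);E2=np.cross(AX,E1)
def tp(s,off): return O+AX*(s+.0275)+E1*off[0]+E2*off[1]
def dec(p): d=np.array(p)-O; return np.array([d@AX-.0275,d@E1,d@E2])
E
python3 - <<'E'
from h import *
from rig import bot
np.set_printoptions(precision=4,suppress=True)
c=dec(bot.read_tool_pos()); print(c)
off=c[1:]+[.0013,.0005]
print("desired",off); np.save("off.npy",off)
R=tool_for_axis(AX,7.2)
bot.move_l(list(tp(.036,off)),velocity=.06,frame=R); bot.wait(.3)
print(bot.read_clock(),dec(bot.read_tool_pos()),bot.read_ft_force(),bot.read_orientation()-R)
snap("wrist","w6");snap("scene","s6")
p=np.load("s6.npz")["p"]
cv2.imwrite("pics/s6c.png",cv2.resize(p[170:270,270:370,::-1],None,fx=5,fy=5,interpolation=cv2.INTER_CUBIC))
E
python3 rel.py w6.npz .036
```

```text
[ 0.0709  0.0004 -0.0001]
desired [0.0017 0.0004]
13.125 [0.0363 0.0018 0.0002] [-0.439  -0.0412 -2.7588] [[ 0.0003 -0.0001  0.0005]
 [-0.     -0.      0.0002]
 [-0.0005  0.0001  0.0003]]
red 338
collar normal tilt 27.32843892798207 axial med 0.013755784215836146 q1 range -0.016093919978805153 0.016740421415377543 mid q1 0.00032325071828619503 q2 0.0015055597213310106 0.01718085113026031
brass 0
orange 2857
nose 449
gun at z88 off e1,e2 [-0. -0.] tilt deg [0.0212 0.0057] mouth off [-0. -0.] rms 0.00022686403783946422
gun at z88 off e1,e2 [-0. -0.] tilt deg [ 0.0076 -0.0529] mouth off [-0.      0.0001] rms 0.00021133470543654672
flange axial range [0.0507 0.052  0.0539 0.0711 0.0742] 783
nose axial [0.0023 0.0026 0.0043 0.0164 0.0293 0.0298]
e1 [-0.1253  0.9921  0.    ] e2 [-0.876  -0.1107 -0.4695]
```

View pics/s6c.png

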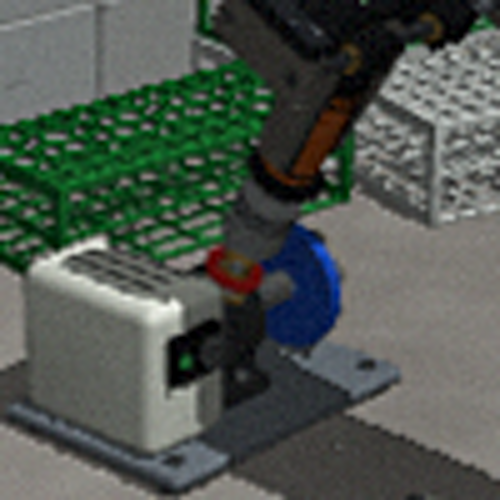

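The gun is now on the axis within 0.3 mm. I'll push in small steps while watching the force.

```bash
python3 - <<'E'
from h import *
from rig import bot
np.set_printoptions(precision=4,suppress=True)
off=np.load("off.npy"); R=tool_for_axis(AX,7.2)
f0=np.array(bot.read_ft_force())
for s in (.026,.019,.016,.014,.012,.0105):
    bot.move_l(list(tp(s,off)),velocity=.03,frame=R)
    f=np.array(bot.read_ft_force())-f0
    print(s,round(bot.read_clock(),2),dec(bot.read_tool_pos()),"axial",round(f@AX,2),"lat",round(f@E1,2),round(f@E2,2),"gap",round(bot.read_finger_gap()*92,2))
    if abs(f@AX)>35 or np.hypot(f@E1,f@E2)>12: print("STOP"); break
E
```

```text
0.026 13.71 [0.0257 0.0015 0.0007] axial -1.3 lat -0.62 0.32 gap 29.66
0.019 14.09 [0.0188 0.0018 0.0004] axial -0.39 lat -0.87 -0.9 gap 29.3
0.016 14.34 [0.0159 0.0019 0.0004] axial -3.31 lat 0.32 -0.92 gap 29.47
0.014 14.59 [0.0139 0.0018 0.0004] axial 1.0 lat 0.78 -0.27 gap 29.28
0.012 14.84 [0.0114 0.0018 0.0005] axial -9.48 lat 0.58 -2.52 gap 29.53
0.0105 15.09 [0.0105 0.0017 0.0004] axial 0.92 lat 0.01 -0.4 gap 29.43
```

```bash
python3 - <<'E'
from h import *
from rig import bot
np.set_printoptions(precision=4,suppress=True)
off=np.load("off.npy"); R=tool_for_axis(AX,7.2)
for s in (.009,.007,.0055,.0045,.0035):
    bot.move_l(list(tp(s,off)),velocity=.02,frame=R); bot.wait(.15)
    F=np.mean([bot.read_ft_force() for _ in range(1)],0); f=F-np.array([0,0,-2])
    print(s,round(bot.read_clock(),2),dec(bot.read_tool_pos()),"axial",round(f@AX,2),"lat",round(f@E1,2),round(f@E2,2),"gap",round(bot.read_finger_gap()*92,2))
    if abs(f@AX)>30: print("STOP"); break
snap("wrist","w7");snap("scene","s7")
p=np.load("s7.npz")["p"]
cv2.imwrite("pics/s7c.png",cv2.resize(p[170:270,270:370,::-1],None,fx=5,fy=5,interpolation=cv2.INTER_CUBIC))
E
python3 rel.py w7.npz .005
```

```text
0.009 15.49 [0.0092 0.0017 0.0003] axial 8.55 lat 1.61 0.11 gap 29.34
0.007 15.89 [0.007  0.0017 0.0003] axial 8.39 lat 1.33 -0.29 gap 29.35
0.0055 16.29 [0.0056 0.0017 0.0003] axial 9.16 lat 0.65 -0.12 gap 29.74
0.0045 16.69 [0.005  0.0017 0.0002] axial 16.33 lat 1.12 0.93 gap 29.35
0.0035 17.09 [0.0049 0.0017 0.0001] axial 29.55 lat 1.29 3.0 gap 29.45
red 32
collar normal tilt 23.388267859844724 axial med 0.0032746122181287725 q1 range -0.012082783571993369 0.013141026566753441 mid q1 0.000529121497380036 q2 0.010855925315187436 0.01732163227884558
brass 0
orange 2902
nose 475
gun at z88 off e1,e2 [-0.0001 -0.    ] tilt deg [-0.0554 -0.0775] mouth off [-0.0001  0.0001] rms 0.00023264048514957874
gun at z88 off e1,e2 [-0.0001 -0.    ] tilt deg [-0.0639 -0.1482] mouth off [-0.      0.0002] rms 0.00021497733828411525
flange axial range [0.0506 0.0516 0.0537 0.0708 0.0742] 804
nose axial [0.0021 0.0025 0.0037 0.0165 0.0294 0.0297]
e1 [-0.1253  0.9921  0.    ] e2 [-0.876  -0.1107 -0.4695]
```

View pics/s7c.png

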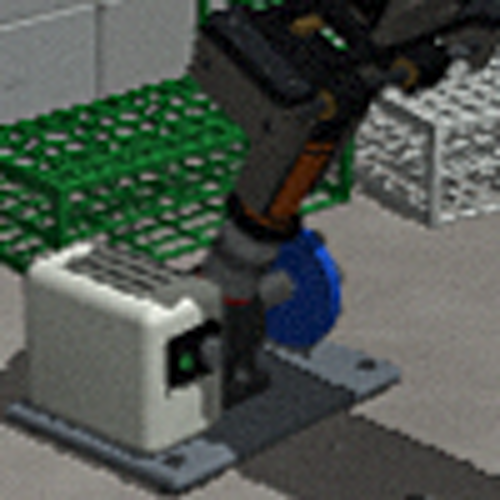

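```bash
python3 - <<'E'
import cv2,numpy as np
p=np.load('w7.npz')['p']; cv2.imwrite('pics/w7c.png',cv2.resize(p[190:380,240:400,::-1],None,fx=3.1,fy=3.1,interpolation=cv2.INTER_CUBIC))
E
```

```text
(no output)
```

View pics/w7c.png

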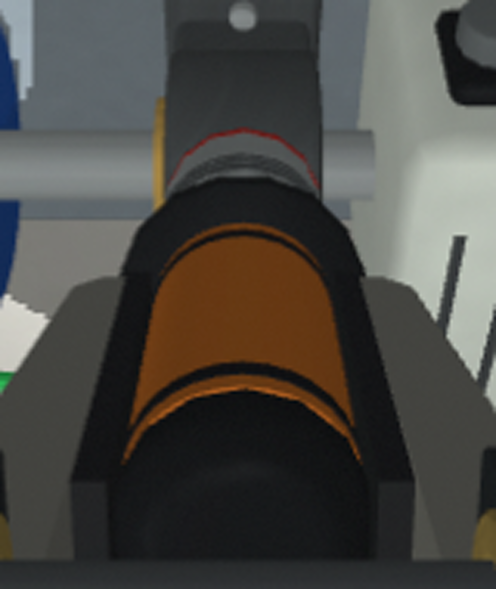

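The gun stops hard at s≈0.0049 (the seat is 0.005) and the collar is compressed. I'll ease the push to about 20 N, check that it stays steady, and hand in.

```bash
python3 - <<'E'
from h import *
from rig import bot,order
np.set_printoptions(precision=4,suppress=True)
off=np.load("off.npy"); R=tool_for_axis(AX,7.2)
bot.move_l(list(tp(.0040,off)),velocity=.02,frame=R)
for _ in range(3):
    bot.wait(.4); f=np.array(bot.read_ft_force())-[0,0,-2]
    print(round(bot.read_clock(),2),dec(bot.read_tool_pos()),"axial",round(f@AX,2),"gap",round(bot.read_finger_gap()*92,2))
snap("top","t8")
snap("wrist","w8")
E
python3 rel.py w8.npz .005 | grep -E "gun|flange|red"
```

```text
17.84 [0.0049 0.0017 0.0001] axial 21.83 gap 29.51
18.24 [0.0049 0.0017 0.0002] axial 22.98 gap 29.79
18.64 [0.0049 0.0017 0.0001] axial 22.22 gap 29.66
red 32
gun at z88 off e1,e2 [-0.0001  0.    ] tilt deg [-0.0499 -0.0485] mouth off [-0.      0.0001] rms 0.00022642596838562078
gun at z88 off e1,e2 [-0.0001  0.    ] tilt deg [-0.0842 -0.1528] mouth off [0.     0.0002] rms 0.00021060953778003467
flange axial range [0.0504 0.0516 0.0537 0.0714 0.0743] 798
```

View pics/t8.png

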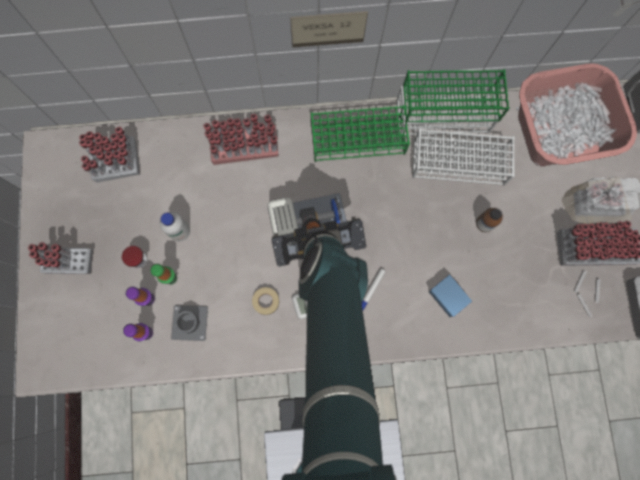

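The top view shows the stand empty at (188,322), with the look-alikes and bystanders where they were. Timer and marker are partly hidden by the arm but look unmoved. The push is steady at 22 N, so I'm handing in.

```bash
python3 - <<'E'
from rig import bot,order
print(order.finish_job(),bot.read_clock())
E
```

```text
the job is handed in; nothing more can be done
the job is handed in; nothing more can be done
```

The grease gun is on the nipple and pushed fully home. I handed the job in at about 18.8 s, with the arm still gripping the gun and pushing at a steady 22 N.

- **Last checks:** The coupler's mouth stopped hard 4.9 mm from the nipple's origin (the seat is at 5 mm), and the force rose from 9 to 30 N there before I eased it. The gun's axis was within about 0.2 mm and 0.2° of the nipple's. The pictures show the collar compressed.
- **Snap-on:** I could not see the catch balls directly. The resistance came between 14 and 10 mm, where the snap should be, but the force readings there were noisy.
- **Disagreement with the spec:** Both cameras put the real fingertips about 38 mm behind the reported tool point. My first grasp therefore closed only on the tail end of the gun. I opened in the stand, went 38 mm lower and gripped again at the barrel.
- **Rest of the bench:** The look-alikes and bystanders look unmoved in the last top view. The timer and marker are partly hidden by the arm there.

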